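# Push the dish carrier round the L-slot onto the imager's lens

## Robot

A 7-joint arm with a two-finger parallel gripper is mounted at the origin on the work surface. World frame = base frame: x ahead of the robot, y to its left, z up, the work surface at z = 0. Lengths are in m, angles in degrees, forces in N, time in s.
With the tool pointing down it reaches from about 0.425 to 0.875 m from the base axis. Payload 4.7 kg.
Tool frame: the origin (TCP) lies at the very end of the fingers, on their centre line; the grasp point (between the pads) lies 19 mm behind it (env.grip_point_offset is the distance from the TCP to the grasp point, in m); z points along the fingers, y is the line along which they close (so a half turn about z gives the same grasp; the last joint's range is limited). The gripper opens to 87 mm and grips with 3 to 60 N. Pads are 19 mm wide; open, the fingers measure 117 mm over their backs; the gripper's body (75 mm by 190 mm) begins 51 mm behind the grasp point.
Start: joints at [70.995, 18.392, -4.016, 83.108, 1.295, 78.541, -3.26], TCP at [0.22, -0.612, 0.223] pointing down, gripper open.
Joint ranges: [-163.93, 163.93], [-17.29, 119.83], [-79.2, 71.16], [3.27, 140.29], [-89.18, 269.18], [5.43, 117.66], [-154.24, 154.24]. Speed limits (degrees/s): [147.25, 147.25, 180, 180, 180, 180, 180].

## Interface

Orientations are given as [roll, pitch, yaw] about the fixed x, y, z axes, in that order (R = Rz(yaw) Ry(pitch) Rx(roll)).
In Python, from cell import env gives the robot as it stands.
- The arm moves only by the tool jog_arm, never from a script. Its argument "motion" is a list of rows, each an object of numbers: "x", "y", "z": the shift along the tool's x, y, z in cm; "ax", "ay", "az": the turn, a rotation vector about the tool's x, y, z in degrees. In form: [{"x": .., "y": .., "z": .., "ax": .., "ay": .., "az": ..}, ...]. A call has exactly 5 rows; each row shifts and turns the commanded pose from where the row before left it, along the tool's axes as they then stand; what a row does not reach is not made up. A row lasts 1/10 s, in which the tool goes at most 50 mm and 8.59 degrees, less where a joint would pass 70% of its speed; a pose out of reach is approached as far as the arm can. A call is refused whole if a number of a shift passes 5 or a number of a turn 8.59, either way. A call with a gripper value outside its range is refused whole. "claw" is the gripper command: -1 is shut, 1 is fully open, values between are in proportion, set as the call begins (left out, the last holds). The fingers move at their own pace and stop on an object; "squeeze" is the grip in N (left out, the last holds). Time passes only in rows, so rows that do not move let the fingers close, or fill a call up. It gives the time, the measured TCP pose, the force, the opening and the grip force at its end, in the units of the state.
- env.get_obs(): the state, without advancing time (a new reading comes with each control period).
- env.read_camera(name): name is "side" or "top"; returns the picture (480x640x3 uint8, red, green, blue); there is no depth.
- env.camera_params(name): a dict with "fx", "fy", "cx", "cy" (pixels), "extrinsics" (4x4, takes a point from world to camera coordinates). Camera axes: x right, y up, looking along -z (the intrinsics and any distortion apply to the point x, -y, -z); pixel columns grow to the right and rows downward; lengths in m; the calibration is good to about 2 mm. A picture is of the moment at which its call begins. camera_params takes no time and is no camera call.
- env.sign_off(): hands the job in; it is judged then, once.
The state is a dict: "time_s": time; "qpos": joint angles; "joint_velocities": joint speeds; "effort": joint torques, N m; "tool_pos": TCP position; "tool_rot": TCP orientation; "force": force on the tool from outside, world axes, zero at the start; "wrist_torque": the same for the moment, N m; "grip_width": finger opening in m; "grasp_force": force on a finger pad.
Only numpy, scipy, OpenCV 4.12 (cv2) and the standard library are available. Lean on these libraries where they do the work, as an engineer would, in place of code of your own. Each camera call takes 0.05 s, during which the arm holds its last target. There are 200 camera calls.

## Task

Bring the culture dish over the imager's lens: with the fingertips, push the round dish carrier along the L-shaped slot in the imager's top, first away to the corner, then sideways fully home to the closed end of the short leg. Only push it, keep it flat on the imager and never lift it, and leave the two bottles and the beaker undisturbed. Finish with the hand clear of everything.

Things in the scene. Friction and masses are not known exactly. Their poses are not given: they have to be found in the camera images.
- imager: Low white fixed box with a flat black top 70 mm up. Origin on its underside; spans x -140 to 120, y -130 to 130 mm; -x is its front (robot side), z up; turned up to 0.4 rad. Slot in the top: 28 mm wide, 14 deep, metal floor; centreline from (-65,-40) mm along +x to the corner (45,-40), then along +y to (45,45); closed end walls 14 mm beyond. The goal's 'away' is its +x, 'sideways' its +y.
- carrier: Alloy disc, 96 mm diameter, 12 thick, flat on the imager's top, with a closed clear dish (90 mm diameter, 14 high) fixed on it. Loose, 0.17 to 0.35 kg, slides with friction of a few N, stays where left. Origin: centre of the disc's underside; its yaw means nothing. Below it a 24 mm round boss, 11 long, runs in the slot with 2 mm play each side. Starts near the front end of the long leg.
- corner (a point): Point on the slot's centreline where the two legs meet, at the level of the imager's top (70 mm up).
- lens (a point): Centre of the 25 mm round lens in the slot's floor at the closed end of the short leg, given at the level of the imager's top (70 mm up); 85 mm from the corner along the imager's +y. With the boss against the end wall the carrier's centre is 2 mm beyond this point.
- dropper: Small amber dropper bottle with black cap, 28 mm diameter, 58 mm high, standing loose on the imager's top near its front left corner. Origin at the centre of its underside. Leave it alone.
- media: Clear bottle with white cap, 52 mm diameter, 110 mm high, standing loose on the table to the left of the imager. Origin at the centre of its underside. Leave it alone.
- beaker: Glass cup, 64 mm diameter at the rim, 75 mm high, standing loose on the table to the right of the imager. Origin at the centre of its underside. Leave it alone.
Not all that is in view belongs to the job. Several things have the shape of the carrier; the one meant has the colours described above.

How it is judged:
By the outcome, as a careful person would: the job done as asked, in the order asked, and still so for the second after the job is handed in, with the robot touching nothing.
It also fails if it takes over 42 s, if anything falls off the work surface, if the arm or the gripper's body presses on something with over 40 N, if the wrist force passes 120 N, or if a joint passes its speed limit or range.

## Working session

There is one attempt and no reset: what is moved stays moved. The work goes in short steps, Python scripts to look and compute and a tool call to move; the robot and the scene stay as the last step left them, time stands still between calls to the robot, and variables do not carry over. Pictures are saved under pics/ and viewed, at most 10 in all, crops included, and the job is handed in when it is done.

Besides the shell and the picture viewer there is one more tool, called after "Request:" by a JSON object that holds its "method" and its "body". jog_arm: Moves the arm, as the interface text tells. Its arguments: {"type":"object","properties":{"motion":{"type":"array"},"claw":{"type":"number"},"squeeze":{"type":"number"}},"required":["motion"]}

```bash
mkdir -p pics; ls; python3 - <<'E'
from cell import env
import cv2
for n in("top","side"):
    cv2.imwrite(f"pics/{n}0.png",env.read_camera(n)[:,:,::-1])
    p=env.camera_params(n);print(n,{k:(v if k!="extrinsics" else v.round(4).tolist()) for k,v in p.items()})
print(env.get_obs())
E
```

```text
pics
top {'fx': 462.96846590915237, 'fy': 462.96846590915237, 'cx': 323.5551429194667, 'cy': 246.04076012753265, 'extrinsics': [[-0.0235, -0.9997, -0.0015, 0.016], [0.9943, -0.0236, 0.1043, -0.5169], [-0.1043, 0.0009, 0.9945, -0.7976], [0.0, 0.0, 0.0, 1.0]]}
side {'fx': 490.3562572472538, 'fy': 490.3562572472538, 'cx': 312.21923870412013, 'cy': 241.20525387351276, 'extrinsics': [[-0.862, -0.5066, 0.0197, 0.4574], [0.378, -0.6163, 0.6908, -0.2515], [-0.3379, 0.6029, 0.7227, -0.6351], [0.0, 0.0, 0.0, 1.0]]}
{'time_s': 0.1, 'qpos': array([70.99623928, 18.43508085, -4.01618768, 83.16881711,  1.29520583,
       78.54094057, -3.26071641]), 'joint_velocities': array([ 0.01858348, -0.0956156 , -0.10461489, -0.19447162,  0.06636261,
       -0.02182923, -0.10182082]), 'effort': array([-1.89978864e-04, -4.92571449e+01, -4.06030426e-01, -3.13398886e+01,
       -6.43422687e-02,  3.95156094e-02,  6.35659649e-05]), 'tool_pos': array([ 0.22009175, -0.61106882,  0.22156001]), 'tool_rot': array([-1.79900410e+02,  5.50490616e-03,  1.98133275e+01]), 'force': array([ 0.0049498 , -0.52469796, -0.64673632]), 'wrist_torque': array([ 0.02426514, -0.00958176, -0.02081764]), 'grasp_force': 0.0, 'grip_width': 0.08704470378275485}
```

View pics/top0.png

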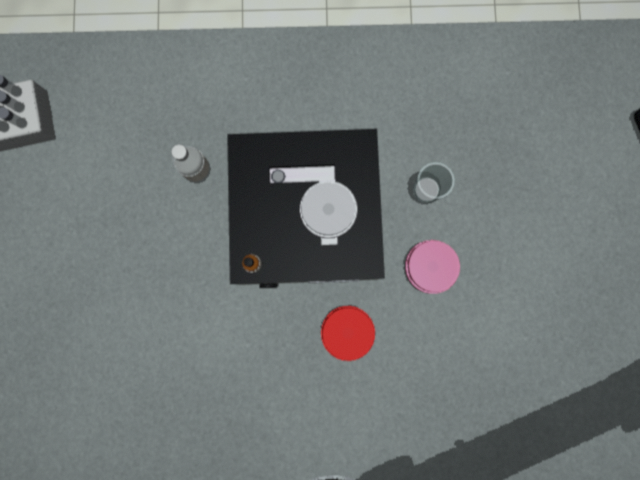

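View pics/side0.png

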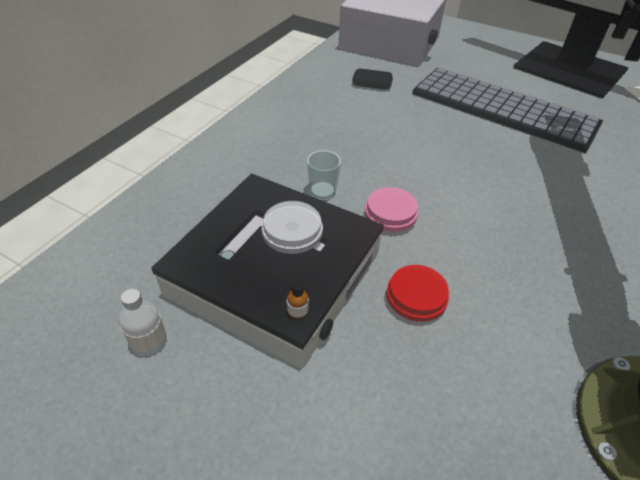

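The top view shows the imager's black top with corners at about (228,135), (377,129), (384,278) and (230,284). The lens is at (278,176) and the carrier at (328,209). The dropper is at (251,263), the media bottle at (187,160) and the beaker at (433,183). The red and pink discs are decoys.

```bash
cat > h.py <<'E'
import numpy as np,cv2
from cell import env
def ray(n,u,v,z):
    p=env.camera_params(n);E=np.array(p["extrinsics"]);R=E[:3,:3];c=-R.T@E[:3,3]
    d=R.T@np.array([(u-p["cx"])/p["fx"],-(v-p["cy"])/p["fy"],-1.]);s=(z-c[2])/d[2]
    return c+s*d
def proj(n,P):
    p=env.camera_params(n);E=np.array(p["extrinsics"]);q=E[:3,:3]@P+E[:3,3]
    return np.array([p["cx"]+p["fx"]*q[0]/-q[2],p["cy"]+p["fy"]*q[1]/q[2]])
def carrier(im):
    """dish circle in the top view -> world centre at the dish's top (z .096)"""
    g=cv2.cvtColor(im,cv2.COLOR_RGB2GRAY)
    m=(g>100).astype(np.uint8)*255
    m=cv2.morphologyEx(m,cv2.MORPH_OPEN,cv2.getStructuringElement(cv2.MORPH_ELLIPSE,(27,27)))
    return m
E
python3 - <<'E'
from h import *
im=cv2.imread("pics/top0.png");g=cv2.cvtColor(im,cv2.COLOR_BGR2GRAY)
m=(g<50).astype(np.uint8);m[:, :215]=0;m[:,395:]=0;m[:120]=0;m[292:]=0
m=cv2.morphologyEx(m,cv2.MORPH_OPEN,np.ones((9,9)))
c=max(cv2.findContours(m,0,2)[0],key=cv2.contourArea)
q=cv2.approxPolyDP(cv2.convexHull(c),6,True)[:,0]
print(q.tolist())
W=np.array([ray("top",*(p),.07)[:2] for p in q.astype(float)]);print(W.round(4).tolist())
print("sides",[np.linalg.norm(W[i]-W[i-1]).round(4) for i in range(len(W))])
from scipy.optimize import least_squares
# order model corners by matching
M=np.array([[.12,.13],[.12,-.13],[-.14,-.13],[-.14,.13]])
def T(x,P):
    c,s=np.cos(x[2]),np.sin(x[2]);return P@np.array([[c,s],[-s,c]])+x[:2]
cen=W.mean(0);f=lambda x:(np.array([W[np.argmin(np.linalg.norm(W-a,axis=1))] for a in T(x,M)])-T(x,M)).ravel()
r=least_squares(f,[cen[0],cen[1],0.]);x=r.x;print("pose",x.round(4),"res mm",(r.fun*1e3).round(1))
Rm=T(x,np.array([[-.065,-.04],[.045,-.04],[.045,.045]]));print("front,corner,lens",Rm.round(4).tolist())
print("lens px pred top",proj("top",np.r_[Rm[2],.056]),"side",proj("side",np.r_[Rm[2],.056]))
dg=lambda n,u,v,z:print(n,u,v,ray(n,u,v,z).round(4))
# blob of dish
b=((g>110)).astype(np.uint8);b[:, :235]=0;b[:,375:]=0;b[:135]=0;b[270:]=0
b=cv2.morphologyEx(b,cv2.MORPH_OPEN,cv2.getStructuringElement(cv2.MORPH_ELLIPSE,(31,31)))
c=max(cv2.findContours(b,0,2)[0],key=cv2.contourArea);print(cv2.minEnclosingCircle(c),cv2.fitEllipse(c))
cc=ray("top",*cv2.minEnclosingCircle(c)[0],.09);print("carrier",cc)
s,co=np.sin(x[2]),np.cos(x[2]);d=cc[:2]-x[:2];print("in imager",[co*d[0]+s*d[1],-s*d[0]+co*d[1]])
dg("top",328,209,.096);dg("side",292,225,.096)
dg("top",251,263,.125);dg("side",297,294,.128);dg("top",180,152,.11);dg("side",131,298,.11);dg("top",435,180,.075);dg("side",324,160,.075)
crop=cv2.resize(im[120:300,215:395],None,fx=3.3,fy=3.3,interpolation=2);cv2.imwrite("pics/c.png",crop)
E
```

```text
[[375, 130], [381, 260], [276, 286], [231, 282], [228, 135]]
[[0.7127, -0.0901], [0.4868, -0.0922], [0.4473, 0.0849], [0.4558, 0.1602], [0.7099, 0.1647]]
sides [np.float64(0.2548), np.float64(0.226), np.float64(0.1815), np.float64(0.0757), np.float64(0.2541)]
pose [0.6013 0.0361 0.0409] res mm [ -6.   -6.1 -13.8  -1.2  20.    7.3  -0.3  -0. ]
front,corner,lens [[0.538, -0.0066], [0.6479, -0.0021], [0.6444, 0.0829]]
lens px pred top [276.56933254 172.98249426] side [222.8658539 254.2755997]
((328.5, 208.5), 29.538209915161133) ((328.1758728027344, 208.73336791992188), (56.25956726074219, 57.12689971923828), 0.0018164885696023703)
carrier [ 0.57294463 -0.00583317  0.09      ]
in imager [np.float64(-0.03002061868618254), np.float64(-0.04070402644603489)]
top 328 209 [ 0.571  -0.0049  0.096 ]
side 292 225 [0.5654 0.0059 0.096 ]
top 251 263 [0.4829 0.1179 0.125 ]
side 297 294 [0.4761 0.1359 0.128 ]
top 180 152 [0.6687 0.2351 0.11  ]
side 131 298 [0.6633 0.2412 0.11  ]
top 435 180 [ 0.6206 -0.1884  0.075 ]
side 324 160 [ 0.6176 -0.1878  0.075 ]
```

View pics/c.png

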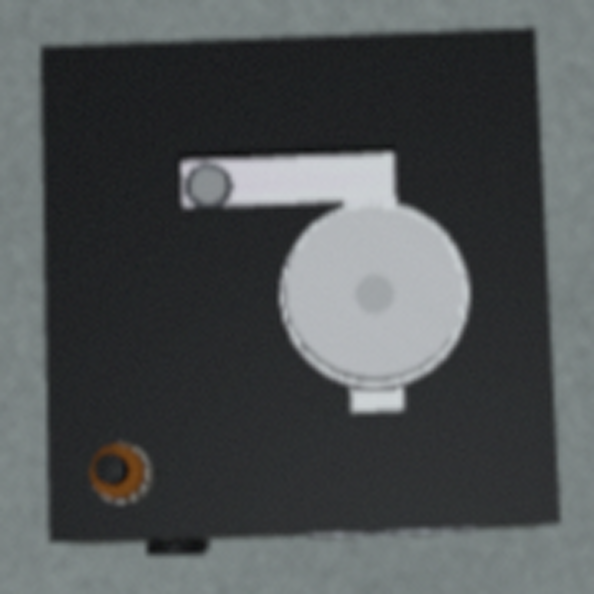

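The crop puts the four top corners at (42,47), (533,30), (559,521) and (50,541) in crop pixels. The lens is at (209,186), and the slot's outer corner is at about (395,152). Next I'll refit the pose from these.

```bash
cat >> h.py <<'E'
def T(x,P):
    c,s=np.cos(x[2]),np.sin(x[2]);return np.atleast_2d(P)@np.array([[c,s],[-s,c]])+x[:2]
E
python3 - <<'E'
from h import *
from scipy.optimize import least_squares
px=np.array([[42,47],[533,30],[559,521],[50,541],[395,152],[181,158],[209,186],[351,412],[404,410]])/3.3+[215,120]
z=[.07]*6+[.056]+[.07]*2
M=np.array([[.12,.13],[.12,-.13],[-.14,-.13],[-.14,.13],[.059,-.054],[.059,.059],[.045,.045],[-.079,-.026],[-.079,-.054]])
W=np.array([ray("top",*p,zz)[:2] for p,zz in zip(px,z)])
r=least_squares(lambda x:(T(x,M)-W).ravel(),[.6,.036,.04],loss="soft_l1",f_scale=.002);print(r.x,((T(r.x,M)-W)*1e3).round(1).tolist())
x=r.x
print("front,corner,lens",T(x,[[-.065,-.04],[.045,-.04],[.045,.045]]).round(4).tolist())
for n,u,v in(("top",328.2,208.7),):
    for zz in(.096,.09):
        d=ray(n,u,v,zz)[:2]-x[:2];c,s=np.cos(x[2]),np.sin(x[2]);print(zz,"carrier imager",c*d[0]+s*d[1],-s*d[0]+c*d[1])
o=env.get_obs();p=o["tool_pos"];print(p)
for im in([-.108,-.04],):
    t=T(x,im)[0];print("target",t)
    d=t-p[:2];a=np.radians(o["tool_rot"][2]);print("tool cm now",(d@[np.cos(a),np.sin(a)])*100,(d@[np.sin(a),-np.cos(a)])*100,"turn az",o["tool_rot"][2]-np.degrees(x[2]))
E
```

```text
[0.59315266 0.03441351 0.01258886] [[0.2, 0.7], [0.5, -1.3], [-1.8, -0.5], [-1.1, 1.0], [2.4, -0.3], [1.5, 1.2], [-0.7, 0.1], [-0.3, -0.1], [-0.3, -0.9]]
front,corner,lens [[0.5287, -0.0064], [0.6387, -0.005], [0.6376, 0.08]]
0.096 carrier imager -0.022150853637720694 -0.039386943835957054
0.09 carrier imager -0.02103109822723987 -0.039479371654266016
[ 0.22009175 -0.61106882  0.22156001]
target [ 0.48566476 -0.00694288]
tool cm now 45.46241817774185 -47.8345088241188 turn az 19.092038919847234
```

Request:
{"method": "jog_arm", "body": {"motion": [{"az":6.4},{"az":6.4},{"az":6.3},{"x":1.8,"y":-4},{"x":1.8,"y":-4}], "claw": -1}}

```text
$.motion[0]: bad value
```

Request:
{"method": "jog_arm", "body": {"motion": [{"x":1.8,"y":-4},{"x":1.8,"y":-4},{"x":1.8,"y":-4},{"x":1.8,"y":-4},{"x":1.8,"y":-4}]}}

```text
$.motion[0]: bad value
```

Request:
{"method": "jog_arm", "body": {"motion": [{"x":1.8,"y":-4},{"x":1.8,"y":-4},{"x":1.8,"y":-4},{"x":1.8,"y":-4},{"x":1.8,"y":-4}]}}

```text
$.motion[0]: bad value
```

All six fields are required in each row.

Request:
{"method": "jog_arm", "body": {"motion": [{"x":0,"y":0,"z":0,"ax":0,"ay":0,"az":6.4},{"x":0,"y":0,"z":0,"ax":0,"ay":0,"az":6.4},{"x":0,"y":0,"z":0,"ax":0,"ay":0,"az":6.3},{"x":1.8,"y":-4,"z":0,"ax":0,"ay":0,"az":0},{"x":1.8,"y":-4,"z":0,"ax":0,"ay":0,"az":0}], "claw": -1}}

```text
time_s: 0.6
tool_pos: [0.2546, -0.5305, 0.2213]
tool_rot: [-179.9, 0.1, 0.5]
force: [1.0, -0.3, -0.2]
grip_width: 0.0546
grasp_force: 0.0
```

Request:
{"method": "jog_arm", "body": {"motion": [{"x":1.8,"y":-4,"z":0,"ax":0,"ay":0,"az":0},{"x":1.8,"y":-4,"z":0,"ax":0,"ay":0,"az":0},{"x":1.8,"y":-4,"z":0,"ax":0,"ay":0,"az":0},{"x":1.8,"y":-4,"z":0,"ax":0,"ay":0,"az":0},{"x":1.8,"y":-4,"z":0,"ax":0,"ay":0,"az":0}]}}

```text
time_s: 1.1
tool_pos: [0.3431, -0.3281, 0.2223]
tool_rot: [180.0, 0.0, 0.7]
force: [-0.0, 0.1, 0.2]
grip_width: 0.0149
grasp_force: 0.0
```

Request:
{"method": "jog_arm", "body": {"motion": [{"x":1.8,"y":-4,"z":0,"ax":0,"ay":0,"az":0},{"x":1.8,"y":-4,"z":0,"ax":0,"ay":0,"az":0},{"x":1.8,"y":-4,"z":0,"ax":0,"ay":0,"az":0},{"x":1.8,"y":-4,"z":0,"ax":0,"ay":0,"az":0},{"x":1.8,"y":-4,"z":0,"ax":0,"ay":0,"az":0}]}}

```text
time_s: 1.6
tool_pos: [0.4305, -0.1272, 0.2224]
tool_rot: [180.0, 0.0, 0.7]
force: [0.7, -0.6, 0.4]
grip_width: 0.0003
grasp_force: 0.0
```

Request:
{"method": "jog_arm", "body": {"motion": [{"x":1.8,"y":-4,"z":0,"ax":0,"ay":0,"az":0},{"x":1.8,"y":-4,"z":0,"ax":0,"ay":0,"az":0},{"x":1.2,"y":-4,"z":0,"ax":0,"ay":0,"az":0},{"x":0,"y":0,"z":0,"ax":0,"ay":0,"az":0},{"x":0,"y":0,"z":0,"ax":0,"ay":0,"az":0}]}}

```text
time_s: 2.1
tool_pos: [0.4766, -0.0076, 0.2222]
tool_rot: [180.0, 0.0, 0.9]
force: [0.1, -0.6, 0.3]
grip_width: 0.0006
grasp_force: 0.0
```

Request:
{"method": "jog_arm", "body": {"motion": [{"x":0,"y":0,"z":4,"ax":0,"ay":0,"az":0},{"x":0,"y":0,"z":4,"ax":0,"ay":0,"az":0},{"x":0,"y":0,"z":3,"ax":0,"ay":0,"az":0},{"x":0,"y":0,"z":2,"ax":0,"ay":0,"az":0},{"x":0,"y":0,"z":1,"ax":0,"ay":0,"az":0}]}}

```text
time_s: 2.6
tool_pos: [0.4748, -0.0103, 0.0802]
tool_rot: [180.0, 0.2, 0.5]
force: [-0.3, -0.1, 0.9]
grip_width: 0.0007
grasp_force: 0.0
```

Request:
{"method": "jog_arm", "body": {"motion": [{"x":0,"y":0,"z":0.5,"ax":0,"ay":0,"az":0},{"x":0.5,"y":0,"z":0,"ax":0,"ay":0,"az":0},{"x":0.5,"y":0,"z":0,"ax":0,"ay":0,"az":0},{"x":0,"y":0,"z":0,"ax":0,"ay":0,"az":0},{"x":0,"y":0,"z":0,"ax":0,"ay":0,"az":0}]}}

```text
time_s: 3.1
tool_pos: [0.4876, -0.0082, 0.0783]
tool_rot: [180.0, -0.1, 0.7]
force: [0.5, 0.0, 0.1]
grip_width: 0.0004
grasp_force: 0.0
```

```bash
python3 - <<'E'
from h import *
im=env.read_camera("side")[:,:,::-1];print(env.get_obs()["tool_pos"])
cv2.imwrite("pics/s1.png",cv2.resize(im[140:380,140:440],None,fx=2,fy=2))
E
```

```text
[ 0.48724424 -0.00817208  0.07806636]
```

View pics/s1.png

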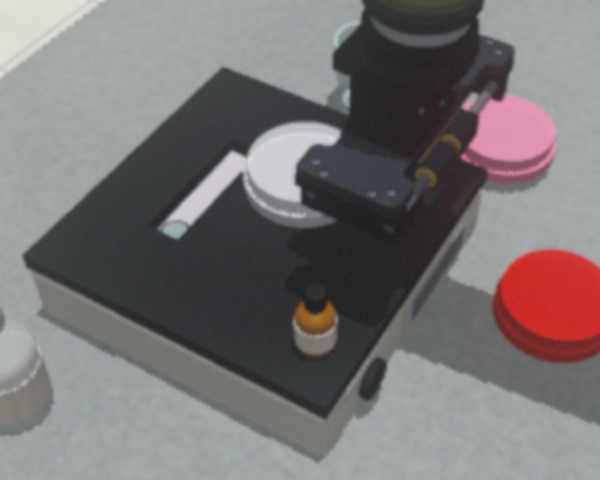

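The side view shows the hand behind the dish at crop (400,180). It is clear of the dropper at (315,320), so I'll start the push.

Request:
{"method": "jog_arm", "body": {"motion": [{"x":0.4,"y":0,"z":0.25,"ax":0,"ay":0,"az":0},{"x":0.5,"y":0,"z":0,"ax":0,"ay":0,"az":0},{"x":0.5,"y":0,"z":0,"ax":0,"ay":0,"az":0},{"x":0.5,"y":0,"z":0,"ax":0,"ay":0,"az":0},{"x":0.5,"y":0,"z":0,"ax":0,"ay":0,"az":0}]}}

```text
time_s: 3.65
tool_pos: [0.5113, -0.0079, 0.075]
tool_rot: [-180.0, 0.0, 0.7]
force: [-0.6, -0.2, -0.4]
grip_width: 0.0004
grasp_force: 0.0
```

Request:
{"method": "jog_arm", "body": {"motion": [{"x":0.5,"y":0,"z":0,"ax":0,"ay":0,"az":0},{"x":0.5,"y":0,"z":0,"ax":0,"ay":0,"az":0},{"x":0.5,"y":0,"z":0,"ax":0,"ay":0,"az":0},{"x":0.5,"y":0,"z":0,"ax":0,"ay":0,"az":0},{"x":0.5,"y":0,"z":0,"ax":0,"ay":0,"az":0}]}}

```text
time_s: 4.15
tool_pos: [0.5361, -0.0076, 0.0748]
tool_rot: [180.0, 0.0, 0.7]
force: [-2.0, 1.0, 1.2]
grip_width: 0.0003
grasp_force: 1.1
```

Request:
{"method": "jog_arm", "body": {"motion": [{"x":0.5,"y":0,"z":0,"ax":0,"ay":0,"az":0},{"x":0.5,"y":0,"z":0,"ax":0,"ay":0,"az":0},{"x":0.5,"y":0,"z":0,"ax":0,"ay":0,"az":0},{"x":0.5,"y":0,"z":0,"ax":0,"ay":0,"az":0},{"x":0.5,"y":0,"z":0,"ax":0,"ay":0,"az":0}]}}

```text
time_s: 4.65
tool_pos: [0.5612, -0.0073, 0.0749]
tool_rot: [180.0, -0.0, 0.7]
force: [-1.5, 0.0, -1.5]
grip_width: 0.0007
grasp_force: 0.8
```

Request:
{"method": "jog_arm", "body": {"motion": [{"x":0.4,"y":0,"z":0,"ax":0,"ay":0,"az":0},{"x":0.4,"y":0,"z":0,"ax":0,"ay":0,"az":0},{"x":0.3,"y":0,"z":0,"ax":0,"ay":0,"az":0},{"x":0.3,"y":0,"z":0,"ax":0,"ay":0,"az":0},{"x":0.2,"y":0,"z":0,"ax":0,"ay":0,"az":0}]}}

```text
time_s: 5.15
tool_pos: [0.577, -0.007, 0.075]
tool_rot: [180.0, -0.0, 0.7]
force: [-1.6, 0.2, -1.1]
grip_width: 0.0003
grasp_force: 0.7
```

Request:
{"method": "jog_arm", "body": {"motion": [{"x":0.2,"y":0,"z":0,"ax":0,"ay":0,"az":0},{"x":0.1,"y":0,"z":0,"ax":0,"ay":0,"az":0},{"x":0.1,"y":0,"z":0,"ax":0,"ay":0,"az":0},{"x":0.1,"y":0,"z":0,"ax":0,"ay":0,"az":0},{"x":0.0,"y":0,"z":0,"ax":0,"ay":0,"az":0}]}}

```text
time_s: 5.65
tool_pos: [0.5819, -0.0071, 0.075]
tool_rot: [180.0, -0.0, 0.7]
force: [-1.3, -0.0, -0.9]
grip_width: 0.0005
grasp_force: 0.5
```

Not at the end wall yet, so I'll continue in small steps.

Request:
{"method": "jog_arm", "body": {"motion": [{"x":0.1,"y":0,"z":0,"ax":0,"ay":0,"az":0},{"x":0.1,"y":0,"z":0,"ax":0,"ay":0,"az":0},{"x":0.1,"y":0,"z":0,"ax":0,"ay":0,"az":0},{"x":0,"y":0,"z":0,"ax":0,"ay":0,"az":0},{"x":0.0,"y":0,"z":0,"ax":0,"ay":0,"az":0}]}}

```text
time_s: 6.15
tool_pos: [0.5832, -0.007, 0.075]
tool_rot: [180.0, 0.2, 0.7]
force: [-6.0, -0.2, 3.4]
grip_width: 0.0007
grasp_force: 3.3
```

Request:
{"method": "jog_arm", "body": {"motion": [{"x":0.1,"y":0,"z":0,"ax":0,"ay":0,"az":0},{"x":0.1,"y":0,"z":0,"ax":0,"ay":0,"az":0},{"x":0,"y":0,"z":0,"ax":0,"ay":0,"az":0},{"x":0,"y":0,"z":0,"ax":0,"ay":0,"az":0},{"x":0.0,"y":0,"z":0,"ax":0,"ay":0,"az":0}]}}

```text
time_s: 6.65
tool_pos: [0.5833, -0.007, 0.0749]
tool_rot: [179.9, 0.4, 0.7]
force: [-11.8, -0.3, 8.0]
grip_width: 0.0005
grasp_force: 5.8
```

The wall is confirmed: the force rose at x=0.583, which implies a disc centre of about 0.640 and matches the estimate. Next I'll back off and go round to the right side.

Request:
{"method": "jog_arm", "body": {"motion": [{"x":-0.6,"y":0,"z":0,"ax":0,"ay":0,"az":0},{"x":-1.4,"y":0,"z":0,"ax":0,"ay":0,"az":0},{"x":-1.6,"y":0,"z":0,"ax":0,"ay":0,"az":0},{"x":0,"y":1,"z":0,"ax":0,"ay":0,"az":0},{"x":0.0,"y":2,"z":0,"ax":0,"ay":0,"az":0}]}}

```text
time_s: 7.15
tool_pos: [0.5525, -0.0366, 0.0758]
tool_rot: [180.0, -0.2, 0.9]
force: [1.3, -0.3, 0.4]
grip_width: 0.0003
grasp_force: 0.0
```

Request:
{"method": "jog_arm", "body": {"motion": [{"x":0,"y":3,"z":0,"ax":0,"ay":0,"az":0},{"x":0,"y":2,"z":0,"ax":0,"ay":0,"az":0},{"x":0,"y":1,"z":0,"ax":0,"ay":0,"az":0},{"x":0,"y":0,"z":0,"ax":0,"ay":0,"az":0},{"x":0,"y":0,"z":0,"ax":0,"ay":0,"az":0}]}}

```text
time_s: 7.65
tool_pos: [0.5524, -0.0965, 0.0752]
tool_rot: [-180.0, -0.0, 0.7]
force: [-0.1, 0.1, 0.5]
grip_width: 0.0006
grasp_force: 0.0
```

```bash
python3 - <<'E'
from h import *
im=env.read_camera("top")[:,:,::-1];print(env.get_obs()["tool_pos"])
cv2.imwrite("pics/t2.png",cv2.resize(im[100:310,160:470],None,fx=2,fy=2))
E
```

```text
[ 0.55235479 -0.09586641  0.07515875]
```

View pics/t2.png

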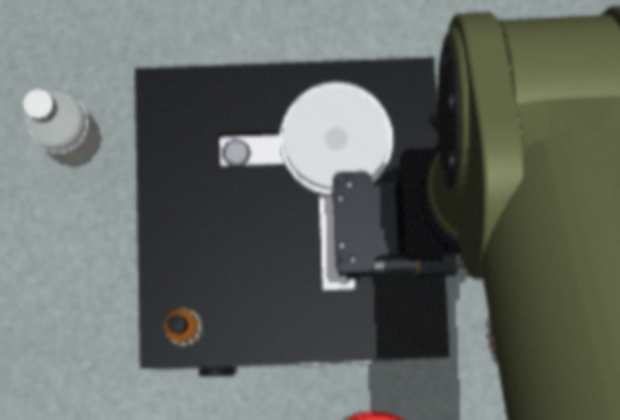

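The carrier is at the corner (crop 336,138), in line with the lens at (236,152). The bottles haven't moved. Now I'll line up for the sideways push.

Request:
{"method": "jog_arm", "body": {"motion": [{"x":1.5,"y":0,"z":0,"ax":0,"ay":0,"az":0},{"x":2.5,"y":0,"z":0,"ax":0,"ay":0,"az":0},{"x":2.5,"y":0,"z":0,"ax":0,"ay":0,"az":0},{"x":1.5,"y":0,"z":0,"ax":0,"ay":0,"az":0},{"x":0.6,"y":0,"z":0,"ax":0,"ay":0,"az":0}]}}

```text
time_s: 8.2
tool_pos: [0.6394, -0.0941, 0.075]
tool_rot: [-179.9, -0.1, 0.9]
force: [0.2, 0.7, -0.8]
grip_width: 0.0005
grasp_force: 0.0
```

Request:
{"method": "jog_arm", "body": {"motion": [{"x":0,"y":-0.5,"z":0,"ax":0,"ay":0,"az":0},{"x":0,"y":-0.5,"z":0,"ax":0,"ay":0,"az":0},{"x":0,"y":-0.5,"z":0,"ax":0,"ay":0,"az":0},{"x":0,"y":-0.5,"z":0,"ax":0,"ay":0,"az":0},{"x":0,"y":-0.5,"z":0,"ax":0,"ay":0,"az":0}]}}

```text
time_s: 8.7
tool_pos: [0.6373, -0.0708, 0.0752]
tool_rot: [180.0, -0.0, 0.7]
force: [0.5, -0.0, 0.6]
grip_width: 0.0005
grasp_force: 0.0
```

Request:
{"method": "jog_arm", "body": {"motion": [{"x":0,"y":-0.5,"z":0,"ax":0,"ay":0,"az":0},{"x":0,"y":-0.5,"z":0,"ax":0,"ay":0,"az":0},{"x":0,"y":-0.5,"z":0,"ax":0,"ay":0,"az":0},{"x":0,"y":-0.5,"z":0,"ax":0,"ay":0,"az":0},{"x":0,"y":-0.5,"z":0,"ax":0,"ay":0,"az":0}]}}

```text
time_s: 9.2
tool_pos: [0.6373, -0.0468, 0.0751]
tool_rot: [179.9, -0.0, 0.7]
force: [-0.4, -1.4, 0.7]
grip_width: 0.0005
grasp_force: 1.4
```

Request:
{"method": "jog_arm", "body": {"motion": [{"x":0,"y":-0.5,"z":0,"ax":0,"ay":0,"az":0},{"x":0,"y":-0.5,"z":0,"ax":0,"ay":0,"az":0},{"x":0,"y":-0.5,"z":0,"ax":0,"ay":0,"az":0},{"x":0,"y":-0.5,"z":0,"ax":0,"ay":0,"az":0},{"x":0,"y":-0.5,"z":0,"ax":0,"ay":0,"az":0}]}}

```text
time_s: 9.7
tool_pos: [0.6371, -0.0209, 0.0751]
tool_rot: [180.0, -0.0, 0.7]
force: [0.0, -2.1, 1.3]
grip_width: 0.0007
grasp_force: 1.4
```

Request:
{"method": "jog_arm", "body": {"motion": [{"x":0,"y":-0.5,"z":0,"ax":0,"ay":0,"az":0},{"x":0,"y":-0.5,"z":0,"ax":0,"ay":0,"az":0},{"x":0,"y":-0.5,"z":0,"ax":0,"ay":0,"az":0},{"x":0,"y":-0.5,"z":0,"ax":0,"ay":0,"az":0},{"x":0,"y":-0.4,"z":0,"ax":0,"ay":0,"az":0}]}}

```text
time_s: 10.2
tool_pos: [0.6367, 0.0033, 0.0751]
tool_rot: [-180.0, -0.0, 0.7]
force: [0.0, -3.2, 0.4]
grip_width: 0.0004
grasp_force: 1.5
```

Request:
{"method": "jog_arm", "body": {"motion": [{"x":0,"y":-0.3,"z":0,"ax":0,"ay":0,"az":0},{"x":0,"y":-0.3,"z":0,"ax":0,"ay":0,"az":0},{"x":0,"y":-0.2,"z":0,"ax":0,"ay":0,"az":0},{"x":0,"y":-0.2,"z":0,"ax":0,"ay":0,"az":0},{"x":0,"y":-0.2,"z":0,"ax":0,"ay":0,"az":0}]}}

```text
time_s: 10.7
tool_pos: [0.6366, 0.0145, 0.0751]
tool_rot: [180.0, -0.0, 0.7]
force: [-0.9, -2.9, 2.8]
grip_width: 0.0002
grasp_force: 1.7
```

Request:
{"method": "jog_arm", "body": {"motion": [{"x":0,"y":-0.2,"z":0,"ax":0,"ay":0,"az":0},{"x":0,"y":-0.1,"z":0,"ax":0,"ay":0,"az":0},{"x":0,"y":-0.1,"z":0,"ax":0,"ay":0,"az":0},{"x":0,"y":-0.1,"z":0,"ax":0,"ay":0,"az":0},{"x":0,"y":-0.1,"z":0,"ax":0,"ay":0,"az":0}]}}

```text
time_s: 11.2
tool_pos: [0.6365, 0.0205, 0.0751]
tool_rot: [180.0, -0.0, 0.7]
force: [0.2, -2.9, 3.2]
grip_width: 0.0003
grasp_force: 1.8
```

Request:
{"method": "jog_arm", "body": {"motion": [{"x":0,"y":-0.1,"z":0,"ax":0,"ay":0,"az":0},{"x":0,"y":-0.1,"z":0,"ax":0,"ay":0,"az":0},{"x":0,"y":-0.1,"z":0,"ax":0,"ay":0,"az":0},{"x":0,"y":0,"z":0,"ax":0,"ay":0,"az":0},{"x":0,"y":0,"z":0,"ax":0,"ay":0,"az":0}]}}

```text
time_s: 11.7
tool_pos: [0.6364, 0.024, 0.075]
tool_rot: [-180.0, -0.0, 0.7]
force: [0.0, -3.0, 1.6]
grip_width: 0.0006
grasp_force: 1.4
```

Request:
{"method": "jog_arm", "body": {"motion": [{"x":0,"y":-0.1,"z":0,"ax":0,"ay":0,"az":0},{"x":0,"y":-0.1,"z":0,"ax":0,"ay":0,"az":0},{"x":0,"y":-0.1,"z":0,"ax":0,"ay":0,"az":0},{"x":0,"y":0,"z":0,"ax":0,"ay":0,"az":0},{"x":0,"y":0,"z":0,"ax":0,"ay":0,"az":0}]}}

```text
time_s: 12.2
tool_pos: [0.6363, 0.0259, 0.075]
tool_rot: [179.9, 0.0, 0.7]
force: [0.1, -5.2, 2.6]
grip_width: 0.0004
grasp_force: 2.6
```

Request:
{"method": "jog_arm", "body": {"motion": [{"x":0,"y":-0.1,"z":0,"ax":0,"ay":0,"az":0},{"x":0,"y":-0.1,"z":0,"ax":0,"ay":0,"az":0},{"x":0,"y":0,"z":0,"ax":0,"ay":0,"az":0},{"x":0,"y":0,"z":0,"ax":0,"ay":0,"az":0},{"x":0,"y":0,"z":0,"ax":0,"ay":0,"az":0}]}}

```text
time_s: 12.7
tool_pos: [0.6363, 0.026, 0.075]
tool_rot: [179.8, 0.0, 0.6]
force: [0.6, -8.7, 3.1]
grip_width: 0.0003
grasp_force: 3.8
```

The carrier has stopped at the end wall: the force rises with no further travel. I'll back off, rise and check.

Request:
{"method": "jog_arm", "body": {"motion": [{"x":0,"y":0.6,"z":0,"ax":0,"ay":0,"az":0},{"x":0,"y":1.4,"z":0,"ax":0,"ay":0,"az":0},{"x":0,"y":2,"z":-1,"ax":0,"ay":0,"az":0},{"x":0,"y":2,"z":-3,"ax":0,"ay":0,"az":0},{"x":0,"y":1,"z":-4,"ax":0,"ay":0,"az":0}]}}

```text
time_s: 13.2
tool_pos: [0.6353, -0.0434, 0.153]
tool_rot: [-179.9, 0.3, 0.6]
force: [0.4, -0.1, -0.1]
grip_width: 0.0004
grasp_force: 0.0
```

Request:
{"method": "jog_arm", "body": {"motion": [{"x":0,"y":2,"z":-4,"ax":0,"ay":0,"az":0},{"x":0,"y":4,"z":-2,"ax":0,"ay":0,"az":0},{"x":0,"y":4,"z":0,"ax":0,"ay":0,"az":0},{"x":0,"y":3,"z":0,"ax":0,"ay":0,"az":0},{"x":0,"y":2,"z":0,"ax":0,"ay":0,"az":0}]}}

```text
time_s: 13.7
tool_pos: [0.6385, -0.1943, 0.2145]
tool_rot: [-180.0, 0.0, 0.6]
force: [0.1, 0.1, -0.3]
grip_width: 0.0003
grasp_force: 0.0
```

Request:
{"method": "jog_arm", "body": {"motion": [{"x":0,"y":2,"z":0,"ax":0,"ay":0,"az":0},{"x":0,"y":2,"z":0,"ax":0,"ay":0,"az":0},{"x":0,"y":1,"z":0,"ax":0,"ay":0,"az":0},{"x":0,"y":0,"z":0,"ax":0,"ay":0,"az":0},{"x":0,"y":0,"z":0,"ax":0,"ay":0,"az":0}]}}

```text
time_s: 14.2
tool_pos: [0.64, -0.2398, 0.2149]
tool_rot: [-179.9, -0.0, 0.8]
force: [-0.8, 0.3, 0.6]
grip_width: 0.0006
grasp_force: 0.0
```

```bash
python3 - <<'E'
from h import *
im=env.read_camera("top")[:,:,::-1].copy();s=env.read_camera("side")[:,:,::-1]
x=[.59315,.03441,.01259];t=T(x,[.045,.047])[0]
g=cv2.cvtColor(im,cv2.COLOR_BGR2GRAY)
b=(g>110).astype(np.uint8);b[:,:235]=0;b[:,375:]=0;b[:135]=0;b[270:]=0
b=cv2.morphologyEx(b,cv2.MORPH_OPEN,cv2.getStructuringElement(cv2.MORPH_ELLIPSE,(31,31)))
c=max(cv2.findContours(b,0,2)[0],key=cv2.contourArea);e=cv2.fitEllipse(c);print(e,"carrier",ray("top",*e[0],.096),"expected",t)
cv2.imwrite("pics/f.png",cv2.resize(np.hstack([im[90:330,130:470],s[140:380,90:440]]),None,fx=1.15,fy=1.15)); print(env.get_obs()["tool_pos"],env.get_obs()["force"])
E
```

```text
((275.1054992675781, 171.07020568847656), (55.94926071166992, 56.5987663269043), 90.74039459228516) carrier [0.63691847 0.08129746 0.096     ] expected [0.63755472 0.08197281]
[ 0.64017241 -0.23925239  0.2152099 ] [-0.99559748 -0.11279902 -0.10331624]
```

View pics/f.png

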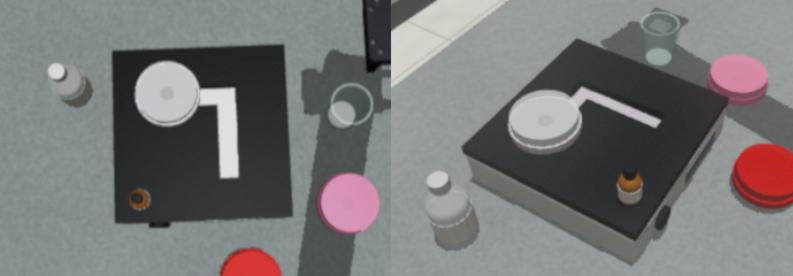

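The carrier (168,93 in the left panel) is fully home and within 1 mm of the expected end position. The dropper, media bottle and beaker are undisturbed, and the hand is clear.

```bash
python3 -c "
from cell import env
print(env.sign_off())"
```

```text
the job is handed in; nothing more can be done
None
```

The carrier was pushed to the corner and then fully home over the lens, about 1 mm from its expected end position in the last picture, with the bottles and beaker undisturbed and the hand clear; I handed the job in at about 14 s.

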